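# Put the red-capped sample bottle away in the push-latch drawer

### The arm

A 6-joint arm with a two-finger parallel gripper is mounted at the origin on the work surface. World frame = base frame: x ahead of the robot, y to its left, z up, the work surface at z = 0. Lengths are in m, angles in rad, forces in N, time in s.
With the tool pointing down it reaches from about 0.15 to 0.775 m from the base axis. Payload 6.1 kg.
Tool frame: the origin (TCP) lies at the very end of the fingers, on their centre line; the grasp point (between the pads) lies 19 mm behind it; y points along the fingers, x is the direction in which the jaws open and shut, and the axes are right-handed (so a half turn about y gives the same grasp; the last joint's range is limited). The gripper opens to 85 mm and grips with 20 to 120 N. Pads are 22 mm wide; open, the fingers measure 114 mm over their backs; the gripper's body (76 mm by 85 mm) begins 54 mm behind the grasp point. The pads swing forward as they close: fully open they stand 13 mm farther back than shut.
Start: joints at [1.29, 0.126, -0.04, 1.405, 0, 1.571], TCP at [0.145, 0.504, 0.231] pointing down, gripper open.
Joint ranges: [-2.72, 2.72], [-0.95, 1.95], [-1.27, 1.35], [-1.78, 2.02], [-1.46, 1.47], [-3.14, 3.14]. Speed limits (rad/s): [2.39, 2.39, 3.01, 3.14, 3.14, 3.14].

### API

Orientations are given as [roll, pitch, yaw] about the fixed x, y, z axes, in that order (R = Rz(yaw) Ry(pitch) Rx(roll)).
In Python, from station import bot gives the robot as it stands.
- The arm moves only by the tool drive_tool, never from a script. Its argument "rows" is a list of rows, each an object of numbers: "gripper": the opening, from 0 (shut) to 1 (fully open); "x", "y", "z": the shift along the tool's x, y, z in m; "ax", "ay", "az": the turn, a rotation vector about the tool's x, y, z in degrees. In form: [{"gripper": .., "x": .., "y": .., "z": .., "ax": .., "ay": .., "az": ..}, ...]. A call has 1 to 20 rows; each row shifts and turns the commanded pose from where the row before left it, along the tool's axes as they then stand; what a row does not reach is not made up. A row lasts 1/8 s, in which the tool goes at most 62.5 mm and 10.7 degrees, less where a joint would pass 70% of its speed; a pose out of reach is approached as far as the arm can. A call is refused whole if a number of a shift passes 0.0625 or a number of a turn 10.7, either way. A call with a gripper value outside its range is refused whole. The fingers move at their own pace and stop on an object; "newtons" is the grip in N (left out, the last holds). Time passes only in rows, so rows that do not move let the fingers close. It gives the time, the measured TCP pose, the force and the opening at its end, in the units of the state.
- bot.get_state(): the state, without advancing time (a new reading comes with each control period).
- bot.grab_frame(name): name is "side" or "top"; returns (picture, depth): 480x640x3 uint8, blue, green, red; 480x640 float32, m along the optical axis (not along the pixel's ray), 0 where there is no reading.
- bot.calibration(name): a dict with "fx", "fy", "cx", "cy" (pixels), "eye" and "rotation" of the camera in the world. Camera axes: x right, y down, z forward; pixel columns grow to the right and rows downward; lengths in m; the calibration is good to about 2 mm. A picture is of the moment at which its call begins. calibration takes no time and is no camera call.
- bot.hand_in(): hands the job in, once; it reports no verdict.
The state is a dict: "time_s": time; "qpos": joint angles; "joint_vel": joint speeds; "effort": joint torques, N m; "position": TCP position; "eef_rot": TCP orientation; "force": force on the tool from outside, world axes, zero at the start; "torque": the same for the moment, N m; "grip_width": finger opening in m.
Only numpy, scipy, OpenCV 4.12 (cv2) and the standard library are available. Lean on these libraries where they do the work, as an engineer would, in place of code of your own. Each camera call takes 0.05 s, during which the arm holds its last target. There are 200 camera calls.

### The job

Pop open the black push-latch drawer by pressing its front in until the latch gives and letting go, stand the red-capped amber bottle upright in the empty square well in the drawer's blue foam, then press the drawer shut again until it latches and stays fully home. Press gently, feeling for the stop, because the latch must not be strained; do not tip the bottle over and leave everything else where it is.

Things in the scene. Friction and masses are not known exactly. Their poses are not given: they have to be found in the camera images.
- drawer (a joint): How far the drawer is out, in m: 0.002 latched, 0.095 right out, negative while pressed in past latched. No handle; it cannot be pulled out of the latch. A spring drives it out (7 N latched, 5 N right out). Pressed against its stop (12 N or more along the press) and let go, a latched drawer springs right out within 1 s and an open one stays latched; let go short of the stop, nothing has changed.
- front (a point): Centre of the face of the drawer's black front block (220 wide, 81 high, 30 thick, mm; 12 to 93 mm above the table); moves with the drawer. x axis: level, into the unit, the way to press; z up. The stop is felt 7 to 23 mm past latched (differs by hidden latch setting): up to there 7 to 9 N, then stiff, about 5 N per mm. Over 22 N (rubbing included) from the robot on drawer or unit strains it.
- unit: Fixed grey housing of the drawer, 250 wide, 300 deep, 105 high (mm); origin at the middle of the lower edge of its front, x axis into it, z up. The drawer's face stands 32 mm in front of it when latched. Top bare.
- well (a point): Centre of the floor of the empty square well in the drawer's blue foam, 34 x 34 mm, 12 mm deep, floor 18 mm above the table; axes as front, 78 mm behind the face; moves with the drawer. Right out, the well is midway in 97 mm of free length between front block and housing. Four fixed black-capped bottles stand 82 mm to its sides. A bottle in the well clears the housing.
- sample_mid (a point): The bottle to put away: amber glass bottle, 26 mm in diameter, 64 mm tall, about 55 g; this point is on its axis half-way up, 32 mm above its base. Red cap, 24 mm across, over the top 17 mm. It stands on the table among two look-alikes.
- vial_white_mid (a point): Look-alike to leave alone: amber glass bottle, 26 mm in diameter, 64 mm tall, about 55 g; this point is on its axis half-way up, 32 mm above its base; white cap.
- vial_black_mid (a point): Look-alike to leave alone: green glass bottle, 26 mm in diameter, 64 mm tall, about 55 g; this point is on its axis half-way up, 32 mm above its base; black cap.
- jar: Clear jar with a white lid, 60 mm in diameter, 75 mm tall; origin at the centre of its base. To be left alone.
- bottle: Amber bottle with a black cap, 66 mm in diameter, 190 mm tall; origin at the centre of its base. To be left alone.
- slidebox: White box with a red band, 110 x 80 x 35 mm; origin at the centre of its base. To be left alone.
- brush_grip (a point): Handle of a small brush lying on the table. To be left alone.
- dish: Glass dish, 90 mm across, 16 mm high; origin at the centre of its base. To be left alone.
Mind the look-alikes: they are no part of the job. Leave any turquoise look-alike of the part that bears sample_mid alone.

How it is judged:
On the way, in this order (a step that is already met when the one before it is completed fails the run):
1. the drawer has sprung open (at least 80 mm out) (value of joint drawer above 0.08 m), for 0.2 s.
2. the red-capped bottle stands released in the well while the drawer is open (horizontal distance between sample_mid and well below 0.012 m and z of sample_mid in the frame of well between 0.028 and 0.036 m and angle between sample_mid's own z axis and vertical below 0.15 rad and value of joint drawer above 0.06 m and contact force between the fingers and sample below 0.05 N), for 0.2 s.
At the end, for the whole second after the job is handed in: The drawer is latched and stays shut by itself (reading between -3 and 5 mm) and the red-capped bottle stands at rest in the well: axis within 12 mm of its centre, its base on the well's floor (within 4 mm), tilted less than 0.15 rad (value of joint drawer between -0.003 and 0.005 m and horizontal distance between sample_mid and well below 0.012 m and z of sample_mid in the frame of well between 0.028 and 0.036 m and angle between sample_mid's own z axis and vertical below 0.15 rad and linear speed of sample below 0.02 m/s); the robot touches nothing.
It fails at once if the robot presses on the drawer or its unit with more than 22 N (contact force between any of the fingers, the arm and unit above 22 N).
It fails at once if the red-capped bottle is tipped over (more than 0.6 rad) (angle between sample_mid's own z axis and vertical above 0.6 rad).
It fails at once if another thing on the table is moved by more than 30 mm (distance of any of vial_white_mid, vial_black_mid, jar, bottle, slidebox, brush_grip, dish from where it was at the start of the episode above 0.03 m).
It also fails if it takes over 72 s, if anything falls off the work surface, if the arm or the gripper's body presses on something with over 40 N, if the wrist force passes 120 N, or if a joint passes its speed limit or range.

## Working session

There is one attempt and no reset: what is moved stays moved. The work goes in short steps, Python scripts to look and compute and a tool call to move; the robot and the scene stay as the last step left them, time stands still between calls to the robot, and variables do not carry over. Pictures are saved under pics/ and viewed, on a budget of 10 in all, crops included, one or two more only if the job needs it, and the job is handed in when it is done.

Besides the shell and the picture viewer there is one more tool, called after "Emit:" as a command line: name --argument value ..., lists and objects as JSON in quotes. drive_tool: Moves the arm, as the interface text tells. Its arguments: {"type":"object","properties":{"rows":{"type":"array","items":{"type":"object","properties":{"gripper":{"type":"number"},"x":{"type":"number"},"y":{"type":"number"},"z":{"type":"number"},"ax":{"type":"number"},"ay":{"type":"number"},"az":{"type":"number"}}}},"newtons":{"type":"number"}},"required":["rows"]}

```bash
mkdir -p pics; ls
cat > h.py <<'E'
import numpy as np, cv2
from station import bot
def cloud(name):
    im,d=bot.grab_frame(name); c=bot.calibration(name)
    v,u=np.mgrid[0:480,0:640]
    P=np.stack([(u-c["cx"])/c["fx"]*d,(v-c["cy"])/c["fy"]*d,d],-1)
    W=P@np.array(c["rotation"]).T+np.array(c["eye"]); W[d==0]=np.nan
    return im,d,W
E
python3 - <<'E'
from h import *
print(bot.get_state())
for n in("side","top"):
    im,d,W=cloud(n); cv2.imwrite(f"pics/{n}0.png",im); np.save(f"{n}0.npy",W); c=bot.calibration(n); print(c)
E
```

```text
pics
{'time_s': 0.0, 'qpos': array([ 1.29000478e+00,  1.26411557e-01, -4.06255826e-02,  1.40541279e+00,
       -1.09594996e-06,  1.57080619e+00]), 'joint_vel': array([ 0.0011169 ,  0.00119948, -0.00076258, -0.00079157, -0.00126608,
       -0.00048903]), 'effort': array([-1.64595454e-03, -4.35915327e+01,  3.52924705e+01,  1.73818879e-02,
       -2.67079058e-04,  2.96377749e-07]), 'position': array([0.1453703 , 0.5040366 , 0.23050388]), 'eef_rot': array([-1.57079744,  0.0016536 ,  1.28999491]), 'force': array([-0.24537567,  0.12661575, -0.44896488]), 'torque': array([-0.07161641, -0.01891208, -0.0251849 ]), 'grip_width': 0.08523109106049573}Traceback (most recent call last):
  File "<stdin>", line 4, in <module>
  File "h.py", line 7, in cloud
    W=P@np.array(c["rotation"]).T+np.array(c["eye"]); W[d==0]=np.nan
      ~~~~~~~~~~~~~~~~~~~~~~~~~~~^~~~~~~~~~~~~~~~~~~
ValueError: operands could not be broadcast together with shapes (480,640) (3,)
```

```bash
cat > h.py <<'E'
import numpy as np, cv2
from station import bot
from scipy.spatial.transform import Rotation as Ro
def cloud(name):
    im,d=bot.grab_frame(name); c=bot.calibration(name)
    v,u=np.mgrid[0:480,0:640]
    P=np.stack([(u-c["cx"])/c["fx"]*d,(v-c["cy"])/c["fy"]*d,d],-1)
    W=P@Ro.from_euler("xyz",c["rotation"]).as_matrix().T+np.array(c["eye"]); W[d==0]=np.nan
    return im,d,W
E
python3 - <<'E'
from h import *
for n in("side","top"):
    print(bot.calibration(n))
    im,d,W=cloud(n); cv2.imwrite(f"pics/{n}0.png",im); np.save(f"{n}0.npy",W)
    print(np.nanmedian(W[...,2]),W[240,320])
E
```

```text
{'fx': 601.8332869098379, 'fy': 601.8332869098379, 'cx': 328.9311739862657, 'cy': 239.07843021749687, 'eye': array([ 0.32794442, -1.28808996,  1.11907346]), 'rotation': array([-2.26778855, -0.013197  , -0.14394639])}
0.002401160171343397 [0.50749328 0.027382   0.00393632]
{'fx': 566.6912589523655, 'fy': 566.6912589523655, 'cx': 311.10526964521176, 'cy': 240.32759805570817, 'eye': array([0.33361967, 0.00640108, 1.4513301 ]), 'rotation': array([-3.01932844, -0.02525305, -1.54815143])}
0.0022857448314728135 [ 0.51391369 -0.04905811  0.00261997]
```

View pics/top0.png

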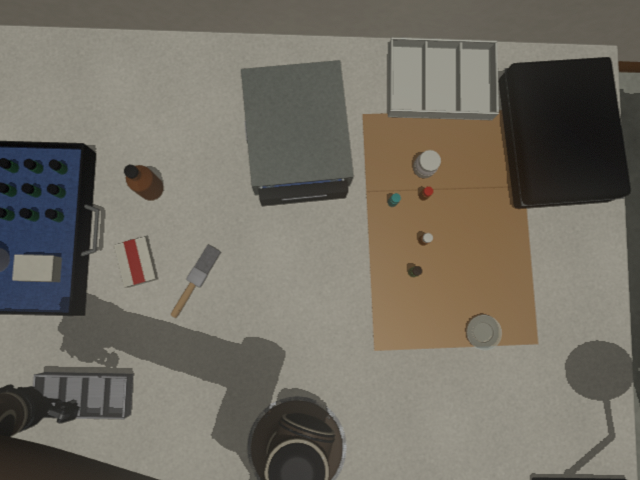

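View pics/side0.png

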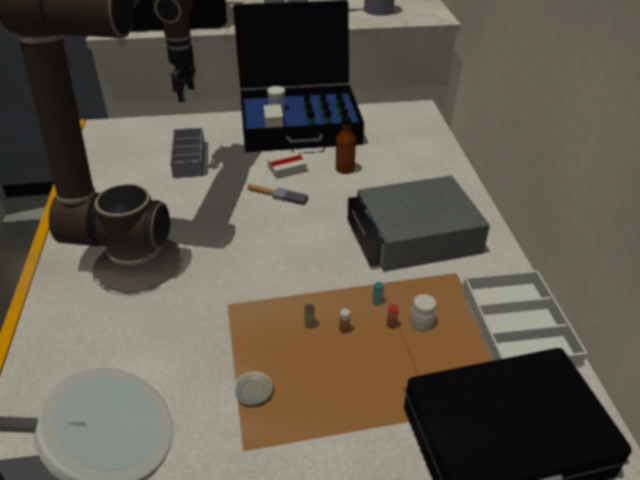

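Run:
```python
from h import *
for n in("side","top"):
    W=np.load(f"{n}0.npy"); im=cv2.imread(f"pics/{n}0.png"); hsv=cv2.cvtColor(im,cv2.COLOR_BGR2HSV)
    seeds=dict(top=dict(red=(427,192),turq=(394,198),white=(428,238),black=(415,270),jar=(430,160),dish=(484,331)),side=dict(red=(393,312),turq=(378,290),white=(345,317),black=(309,312),jar=(424,305)))[n]
    for k,(u,v) in seeds.items():
        s=W[v-14:v+15,u-14:u+15].reshape(-1,3); s=s[(s[:,2]>.045)]
        top=np.nanmax(s[:,2]); 
        t=s[s[:,2]>.055]
        print(n,k,len(t),np.round(t.mean(0),4) if len(t) else 0,np.round((t.min(0)+t.max(0))/2,4) if len(t) else 0,round(float(top),4))
    # unit top
    m=(np.abs(W[...,2]-.105)<.008)&(W[...,1]<.2)&(W[...,1]>-.15)&(W[...,0]>.3)&(W[...,0]<.85)
    nlab,lab,st,_=cv2.connectedComponentsWithStats(m.astype(np.uint8)); i=1+np.argmax(st[1:,4])
    p=W[lab==i]; r=cv2.minAreaRect(p[:,:2].astype(np.float32)*1000); print("unit",np.round(r[0]),np.round(r[1]),r[2],np.round(cv2.boxPoints(r)),p[:,2].mean())
    # front top edge
    b=np.round(cv2.boxPoints(r))
    f=(np.abs(W[...,2]-.093)<.006)&(W[...,1]<.2)&(W[...,1]>-.1)&(W[...,0]>.3)&(W[...,0]<.6)
    q=W[f]; print("front pts",len(q),np.round(q.min(0),3) if len(q) else 0,np.round(q.max(0),3) if len(q) else 0)
    if n=="side":
        for v in (210,220,230,240,250):print([np.round(W[v,u],3) for u in(350,358,366,372)])
    else:
        for v in range(180,206,3):print([np.round(W[v,u],3) for u in(270,300,330)])
im=cv2.imread("pics/side0.png")[260:350,280:450]
cv2.imwrite("pics/crop1.png",cv2.resize(im,None,fx=4.5,fy=4.5,interpolation=cv2.INTER_CUBIC))
```

```text
side red 74 [ 0.6373 -0.3189  0.062 ] [ 0.6375 -0.3159  0.0619] 0.0683
side turq 68 [ 0.6185 -0.2371  0.0614] [ 0.6196 -0.2344  0.0623] 0.0695
side white 78 [ 0.52   -0.3175  0.062 ] [ 0.5207 -0.3153  0.0616] 0.0681
side black 74 [ 0.4375 -0.2908  0.0617] [ 0.4374 -0.2887  0.0623] 0.0688
side jar 367 [ 0.7122 -0.3234  0.0717] [ 0.7134 -0.3187  0.068 ] 0.0809
unit [753.  14.] [225. 263.] 6.994459629058838 [[ 625.  131.]
 [ 657. -130.]
 [ 880. -103.]
 [ 848.  159.]] 0.10399587659111673
front pts 8 [0.597 0.056 0.088] [0.6   0.097 0.096]
[array([0.6  , 0.068, 0.073]), array([0.617, 0.039, 0.093]), array([0.648, 0.074, 0.064]), array([0.653, 0.022, 0.102])]
[array([0.599, 0.06 , 0.042]), array([0.61 , 0.001, 0.087]), array([ 0.631, -0.008,  0.092]), array([ 0.645, -0.021,  0.101])]
[array([ 0.602,  0.068, -0.002]), array([ 0.611, -0.001,  0.053]), array([ 0.623, -0.051,  0.092]), array([ 0.638, -0.056,  0.094])]
[array([ 0.595,  0.024, -0.003]), array([ 0.612, -0.006,  0.021]), array([ 0.619, -0.073,  0.076]), array([ 0.631, -0.094,  0.091])]
[array([ 0.588, -0.018, -0.004]), array([ 0.611, -0.019, -0.006]), array([ 0.62 , -0.078,  0.044]), array([ 0.627, -0.116,  0.076])]
top red 75 [ 0.6368 -0.3158  0.0647] [ 0.637  -0.3163  0.0641] 0.0716
top turq 74 [ 0.6175 -0.2346  0.0647] [ 0.6185 -0.2346  0.0631] 0.0706
top white 81 [ 0.519  -0.3137  0.0645] [ 0.5193 -0.314   0.0641] 0.073
top black 82 [ 0.4367 -0.2878  0.0652] [ 0.4368 -0.2881  0.0645] 0.0737
top jar 378 [ 0.7114 -0.3162  0.0752] [ 0.7135 -0.3175  0.0701] 0.0852Traceback (most recent call last):
  File "<stdin>", line 7, in <module>
    res = np.fmax.reduce(a, axis=axis, out=out, **kwargs)
ValueError: zero-size array to reduction operation fmax which has no identity
```

Run:
```python
from h import *
W=np.load("top0.npy")
m=(np.abs(W[...,2]-.105)<.008)&(W[...,1]<.2)&(W[...,1]>-.2)&(W[...,0]>.3)
nlab,lab,st,_=cv2.connectedComponentsWithStats(m.astype(np.uint8)); i=1+np.argmax(st[1:,4])
p=W[lab==i]; r=cv2.minAreaRect(p[:,:2].astype(np.float32)*1000); print("unit",np.round(r[0]),np.round(r[1]),r[2],np.round(cv2.boxPoints(r)).tolist(),p[:,2].mean())
# front face from both clouds in unit-ish frame
for n in("side","top"):
    W=np.load(f"{n}0.npy").reshape(-1,3)
    a=np.radians(7.0); ex=np.array([np.cos(a),np.sin(a)]); ey=np.array([-np.sin(a),np.cos(a)])
    s=W[:,:2]@ex; t=W[:,:2]@ey
    for z0,z1 in((.015,.04),(.04,.07),(.07,.087),(.087,.099)):
        k=(W[:,2]>z0)&(W[:,2]<z1)&(s>.55)&(s<.66)&(t>-.2)&(t<.1)
        if k.sum()>5: 
            print(n,z0,k.sum(),"s",np.round(np.percentile(s[k],[2,20,50,80]),4),"t",np.round(np.percentile(t[k],[0,2,98,100]),4))
            kk=k&(s<np.percentile(s[k],40)+.004)
            print("  fit slope",np.polyfit(t[kk],s[kk],1))
im=cv2.imread("pics/side0.png")[260:350,280:450]
cv2.imwrite("pics/crop1.png",cv2.resize(im,None,fx=4.5,fy=4.5,interpolation=cv2.INTER_CUBIC))
```

```text
unit [792.  18.] [302. 250.] 7.171609878540039 [[626.0, 124.0], [657.0, -125.0], [957.0, -87.0], [926.0, 161.0]] 0.10580630937420878
side 0.015 268 s [0.6033 0.6045 0.6061 0.6276] t [-0.1992 -0.1972  0.0197  0.0271]
  fit slope [-0.00863083  0.60437997]
side 0.04 370 s [0.6032 0.6046 0.6061 0.6335] t [-0.2    -0.1963  0.0333  0.039 ]
  fit slope [-0.00503443  0.60473211]
side 0.07 222 s [0.6018 0.6039 0.606  0.6287] t [-0.1996 -0.1979  0.0336  0.0365]
  fit slope [-0.01004335  0.60364006]
side 0.087 599 s [0.6042 0.6098 0.6197 0.6295] t [-0.1998 -0.191   0.0298  0.051 ]
  fit slope [-0.00301965  0.61145195]
top 0.015 305 s [0.6034 0.6044 0.6058 0.6511] t [-0.1989 -0.1864  0.0369  0.0455]
  fit slope [-0.0036848   0.60423742]
top 0.04 260 s [0.6034 0.6041 0.6049 0.6385] t [-0.1998 -0.1953  0.0404  0.0455]
  fit slope [-0.00292118  0.6042955 ]
top 0.07 144 s [0.6015 0.6032 0.6045 0.6063] t [-0.1994 -0.1916  0.0423  0.0461]
  fit slope [-0.00498798  0.60356488]
top 0.087 1086 s [0.604  0.6091 0.6186 0.6281] t [-0.1983 -0.1841  0.0269  0.043 ]
  fit slope [-0.00326191  0.61088244]
```

View pics/crop1.png

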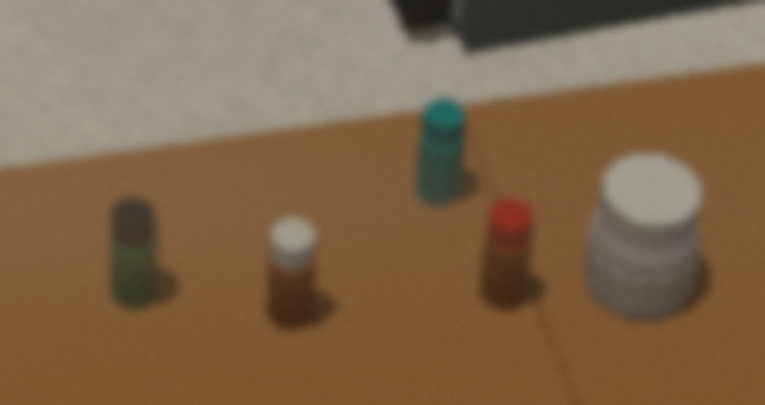

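The candidates, by side-view pixel, are red cap (393,312), turquoise (378,290), white cap (345,317) and green/black (309,312). The crop confirms the red-capped amber bottle at (393,312), about world (0.637, -0.316). The drawer face centre is near (0.610, -0.0045), and the press yaw is about 7.2°.

Emit:
drive_tool --rows '[{"ay": 10,"gripper": 0},{"ay": 10},{"ay": 10},{"ay": 10},{"ay": 10},{"ay": 10},{"x": 0.0185,"z": -0.0426},{"x": 0.0185,"z": -0.0426},{"x": 0.0185,"z": -0.0426},{"x": 0.0185,"z": -0.0426},{"x": 0.0185,"z": -0.0426},{"x": 0.0185,"z": -0.0426},{"x": 0.0185,"z": -0.0426},{"x": 0.0185,"z": -0.0426},{"x": 0.0185,"z": -0.0426},{"x": 0.0185,"z": -0.0426},{"x": 0.0185,"z": -0.0426},{"x": 0.0185,"z": -0.0426},{"x": 0.0185,"z": -0.0426},{"x": 0.0185,"z": -0.0426}]'

```text
invalid input
```

Emit:
drive_tool --rows '[{"ay": 9.67,"gripper": 0},{"ay": 9.67},{"ay": 9.67},{"ay": 9.67},{"ay": 9.67},{"ay": 9.67},{"ay": 9.67},{"ay": 9.67},{"ay": 9.67},{"ay": 9.67},{}]'

```text
invalid input
```

Emit:
drive_tool --rows '[{"gripper": 0,"x": 0,"y": 0,"z": 0,"ax": 0,"ay": 10,"az": 0},{"gripper": 0,"x": 0,"y": 0,"z": 0,"ax": 0,"ay": 10,"az": 0},{"gripper": 0,"x": 0,"y": 0,"z": 0,"ax": 0,"ay": 10,"az": 0},{"gripper": 0,"x": 0,"y": 0,"z": 0,"ax": 0,"ay": 10,"az": 0},{"gripper": 0,"x": 0,"y": 0,"z": 0,"ax": 0,"ay": 10,"az": 0},{"gripper": 0,"x": 0,"y": 0,"z": 0,"ax": 0,"ay": 10,"az": 0}]'

```text
time_s: 0.9
position: [0.1454, 0.5043, 0.2309]
eef_rot: [-1.571, 0.0, 0.237]
force: [0.3, 0.4, -0.2]
grip_width: 0.0002
```

Emit:
drive_tool --rows '[{"gripper": 0,"x": 0.0185,"y": 0,"z": -0.0426,"ax": 0,"ay": 0,"az": 0},{"gripper": 0,"x": 0.0185,"y": 0,"z": -0.0426,"ax": 0,"ay": 0,"az": 0},{"gripper": 0,"x": 0.0185,"y": 0,"z": -0.0426,"ax": 0,"ay": 0,"az": 0},{"gripper": 0,"x": 0.0185,"y": 0,"z": -0.0426,"ax": 0,"ay": 0,"az": 0},{"gripper": 0,"x": 0.0185,"y": 0,"z": -0.0426,"ax": 0,"ay": 0,"az": 0},{"gripper": 0,"x": 0.0185,"y": 0,"z": -0.0426,"ax": 0,"ay": 0,"az": 0},{"gripper": 0,"x": 0.0185,"y": 0,"z": -0.0426,"ax": 0,"ay": 0,"az": 0},{"gripper": 0,"x": 0.0185,"y": 0,"z": -0.0426,"ax": 0,"ay": 0,"az": 0},{"gripper": 0,"x": 0.0185,"y": 0,"z": -0.0426,"ax": 0,"ay": 0,"az": 0},{"gripper": 0,"x": 0.0185,"y": 0,"z": -0.0426,"ax": 0,"ay": 0,"az": 0},{"gripper": 0,"x": 0.0185,"y": 0,"z": -0.0426,"ax": 0,"ay": 0,"az": 0},{"gripper": 0,"x": 0.0185,"y": 0,"z": -0.0426,"ax": 0,"ay": 0,"az": 0},{"gripper": 0,"x": 0.0185,"y": 0,"z": -0.0426,"ax": 0,"ay": 0,"az": 0},{"gripper": 0,"x": 0.0185,"y": 0,"z": -0.0426,"ax": 0,"ay": 0,"az": 0}]'

```text
time_s: 2.65
position: [0.5409, -0.0136, 0.231]
eef_rot: [-1.571, 0.0, 0.243]
force: [0.3, 0.3, -0.5]
grip_width: -0.0001
```

Emit:
drive_tool --rows '[{"gripper": 0,"x": 0,"y": 0.017,"z": 0,"ax": 0,"ay": 9.67,"az": 0},{"gripper": 0,"x": 0,"y": 0.017,"z": 0,"ax": 0,"ay": 9.67,"az": 0},{"gripper": 0,"x": 0,"y": 0.017,"z": 0,"ax": 0,"ay": 9.67,"az": 0},{"gripper": 0,"x": 0,"y": 0.017,"z": 0,"ax": 0,"ay": 9.67,"az": 0},{"gripper": 0,"x": 0,"y": 0.017,"z": 0,"ax": 0,"ay": 9.67,"az": 0},{"gripper": 0,"x": 0,"y": 0.017,"z": 0,"ax": 0,"ay": 9.67,"az": 0},{"gripper": 0,"x": 0,"y": 0.017,"z": 0,"ax": 0,"ay": 9.67,"az": 0},{"gripper": 0,"x": 0,"y": 0.017,"z": 0,"ax": 0,"ay": 9.67,"az": 0},{"gripper": 0,"x": 0,"y": 0.017,"z": 0,"ax": 0,"ay": 9.67,"az": 0},{"gripper": 0,"x": 0,"y": 0.017,"z": 0,"ax": 0,"ay": 9.67,"az": 0},{"gripper": 0,"x": 0,"y": 0,"z": 0,"ax": 0,"ay": 0,"az": 0}]'

```text
time_s: 4.03
position: [0.539, -0.0122, 0.0598]
eef_rot: [-1.574, 0.0, -1.443]
force: [0.4, -0.2, 0.7]
grip_width: 0.0003
```

Emit:
drive_tool --rows '[{"gripper": 0,"x": 0,"y": 0.01,"z": 0.015,"ax": 0,"ay": 0,"az": 0},{"gripper": 0,"x": 0,"y": 0,"z": 0.02,"ax": 0,"ay": 0,"az": 0},{"gripper": 0,"x": 0,"y": 0,"z": 0.012,"ax": 0,"ay": 0,"az": 0},{"gripper": 0,"x": 0,"y": 0,"z": 0.004,"ax": 0,"ay": 0,"az": 0},{"gripper": 0,"x": 0,"y": 0,"z": 0.003,"ax": 0,"ay": 0,"az": 0},{"gripper": 0,"x": 0,"y": 0,"z": 0.002,"ax": 0,"ay": 0,"az": 0}]'

```text
time_s: 4.78
position: [0.5957, -0.0052, 0.0514]
eef_rot: [-1.571, -0.0, -1.445]
force: [-0.4, 0.4, 0.6]
grip_width: 0.0001
```

Emit:
drive_tool --rows '[{"gripper": 0,"x": 0,"y": 0,"z": 0.002,"ax": 0,"ay": 0,"az": 0},{"gripper": 0,"x": 0,"y": 0,"z": 0.002,"ax": 0,"ay": 0,"az": 0},{"gripper": 0,"x": 0,"y": 0,"z": 0.0015,"ax": 0,"ay": 0,"az": 0}]'

```text
time_s: 5.15
position: [0.6003, -0.0046, 0.0514]
eef_rot: [-1.573, -0.0, -1.445]
force: [-6.6, -1.8, 4.7]
grip_width: 0.0003
```

Emit:
drive_tool --rows '[{"gripper": 0,"x": 0,"y": 0,"z": 0.0015,"ax": 0,"ay": 0,"az": 0},{"gripper": 0,"x": 0,"y": 0,"z": 0.0015,"ax": 0,"ay": 0,"az": 0},{"gripper": 0,"x": 0,"y": 0,"z": 0.0015,"ax": 0,"ay": 0,"az": 0}]'

```text
time_s: 5.52
position: [0.604, -0.0042, 0.0514]
eef_rot: [-1.574, -0.0, -1.445]
force: [-7.7, -1.1, 6.2]
grip_width: -0.0001
```

Emit:
drive_tool --rows '[{"gripper": 0,"x": 0,"y": -0.0007,"z": 0.001,"ax": 0,"ay": 0,"az": 0},{"gripper": 0,"x": 0,"y": -0.0005,"z": 0.001,"ax": 0,"ay": 0,"az": 0},{"gripper": 0,"x": 0,"y": 0,"z": 0.001,"ax": 0,"ay": 0,"az": 0}]'

```text
time_s: 5.9
position: [0.6061, -0.0039, 0.0515]
eef_rot: [-1.576, 0.0, -1.445]
force: [-7.7, -1.7, 0.3]
grip_width: -0.0002
```

Emit:
drive_tool --rows '[{"gripper": 0,"x": 0,"y": 0,"z": 0.001,"ax": 0,"ay": 0,"az": 0},{"gripper": 0,"x": 0,"y": -0.0002,"z": 0.001,"ax": 0,"ay": 0,"az": 0}]'

```text
time_s: 6.15
position: [0.6079, -0.0036, 0.0515]
eef_rot: [-1.576, 0.0, -1.445]
force: [-6.8, -1.5, -0.6]
grip_width: -0.0002
```

Emit:
drive_tool --rows '[{"gripper": 0,"x": 0,"y": 0,"z": 0.001,"ax": 0,"ay": 0,"az": 0},{"gripper": 0,"x": 0,"y": -0.0002,"z": 0.001,"ax": 0,"ay": 0,"az": 0}]'

```text
time_s: 6.4
position: [0.6096, -0.0035, 0.0516]
eef_rot: [-1.577, 0.0, -1.445]
force: [-8.4, -2.1, 0.0]
grip_width: 0.0002
```

Emit:
drive_tool --rows '[{"gripper": 0,"x": 0,"y": 0,"z": 0.001,"ax": 0,"ay": 0,"az": 0},{"gripper": 0,"x": 0,"y": -0.0001,"z": 0.001,"ax": 0,"ay": 0,"az": 0}]'

```text
time_s: 6.65
position: [0.6114, -0.0032, 0.0516]
eef_rot: [-1.577, 0.0, -1.445]
force: [-8.9, -2.4, 0.1]
grip_width: -0.0002
```

Emit:
drive_tool --rows '[{"gripper": 0,"x": 0,"y": 0,"z": 0.001,"ax": 0,"ay": 0,"az": 0},{"gripper": 0,"x": 0,"y": 0,"z": 0.0008,"ax": 0,"ay": 0,"az": 0}]'

```text
time_s: 6.9
position: [0.6132, -0.003, 0.0515]
eef_rot: [-1.578, 0.0, -1.445]
force: [-9.1, -1.9, 0.9]
grip_width: 0.0001
```

Emit:
drive_tool --rows '[{"gripper": 0,"x": 0,"y": 0,"z": 0.001,"ax": 0,"ay": 0,"az": 0},{"gripper": 0,"x": 0,"y": 0,"z": 0.0008,"ax": 0,"ay": 0,"az": 0}]'

```text
time_s: 7.15
position: [0.614, -0.0029, 0.0515]
eef_rot: [-1.579, 0.0, -1.445]
force: [-13.5, -2.4, 2.7]
grip_width: 0.0001
```

Emit:
drive_tool --rows '[{"gripper": 0,"x": 0,"y": -0.0002,"z": 0.0008,"ax": 0,"ay": 0,"az": 0},{"gripper": 0,"x": 0,"y": 0,"z": 0.0008,"ax": 0,"ay": 0,"az": 0}]'

```text
time_s: 7.4
position: [0.6145, -0.0028, 0.0515]
eef_rot: [-1.581, 0.0, -1.446]
force: [-16.5, -2.5, 4.6]
grip_width: -0.0001
```

Stop felt about 14 mm past latched, at 16.5 N. Letting go.

Emit:
drive_tool --rows '[{"gripper": 0,"x": 0,"y": 0,"z": -0.04,"ax": 0,"ay": 0,"az": 0},{"gripper": 0,"x": 0,"y": 0,"z": -0.05,"ax": 0,"ay": 0,"az": 0},{"gripper": 0,"x": 0,"y": -0.02,"z": -0.05,"ax": 0,"ay": 0,"az": 0},{"gripper": 0,"x": 0,"y": -0.06,"z": 0,"ax": 0,"ay": 0,"az": 0},{"gripper": 0.55,"x": 0.04,"y": -0.04,"z": 0,"ax": 0,"ay": 0,"az": 0},{"gripper": 0.55,"x": 0.06,"y": 0,"z": 0,"ax": 0,"ay": 0,"az": 0},{"gripper": 0.55,"x": 0.06,"y": 0,"z": 0,"ax": 0,"ay": 0,"az": 0},{"gripper": 0.55,"x": 0.06,"y": 0,"z": 0,"ax": 0,"ay": 0,"az": 0}]'

```text
time_s: 8.4
position: [0.5089, -0.2399, 0.1737]
eef_rot: [-1.569, -0.001, -1.445]
force: [0.6, 0.9, -0.3]
grip_width: 0.047
```

Run:
```python
from h import *
print(bot.get_state()["position"],bot.get_state()["eef_rot"])
im,d,W=cloud("top"); np.save("top1.npy",W); cv2.imwrite("pics/top1.png",im)
cv2.imwrite("pics/top1c.png",cv2.resize(im[130:340,220:480],None,fx=2.8,fy=2.8))
a=np.radians(7.2); ex=np.array([np.cos(a),np.sin(a)]); ey=np.array([-np.sin(a),np.cos(a)])
P=W.reshape(-1,3); s=P[:,:2]@ex; t=P[:,:2]@ey
k=(P[:,2]>.086)&(P[:,2]<.1)&(s>.45)&(s<.62)&(abs(t+.081)<.09)
print("front top s",np.percentile(s[k],[1,50,99]),"n",k.sum())
k=(P[:,2]>.02)&(P[:,2]<.08)&(s>.45)&(s<.55)&(abs(t+.081)<.09); print("face s",np.percentile(s[k],[5,50]))
k=(P[:,2]>.07)&(P[:,2]<.086)&(s>.55)&(s<.635)&(abs(t+.081)<.13)
import scipy.ndimage as nd
pts=np.c_[s,t,P[:,2]][k]
for lo in (pts[:,1]>-.081,pts[:,1]<=-.081):
    q=pts[lo]; print(len(q),q.min(0),q.max(0))
u,v=427,192
q=W[v-14:v+15,u-14:u+15].reshape(-1,3); q=q[q[:,2]>.055]; print("red",q.mean(0))
```

```text
[ 0.50893282 -0.23993588  0.17367579] [-1.56934871e+00 -6.38982109e-04 -1.44465580e+00]
front top s [0.50877076 0.52546168 0.59865798] n 976
face s [0.51028595 0.5109476 ]
138 [ 0.55156945 -0.0111141   0.07066047] [0.6122385  0.01177983 0.08593347]
138 [ 0.550654   -0.17460676  0.07056413] [ 0.61181939 -0.15142654  0.0858895 ]
red [ 0.50772111 -0.18760877  0.63790731]
```

View pics/top1c.png

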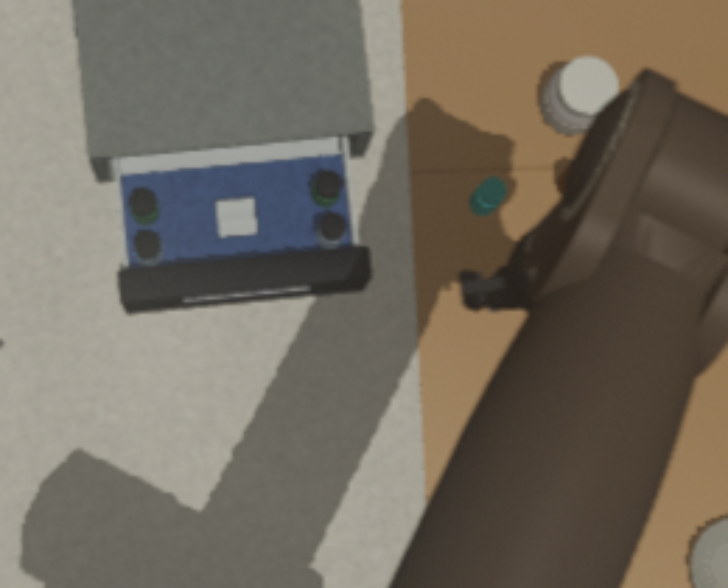

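The drawer is open and the bare well shows at about (305,207) in the full image. Next I move over the red bottle and measure the well from the saved cloud.

Emit:
drive_tool --rows '[{"gripper": 0.55,"x": 0.0305,"y": 0,"z": 0.039,"ax": 0,"ay": 0,"az": 0},{"gripper": 0.55,"x": 0.0305,"y": 0,"z": 0.039,"ax": 0,"ay": 0,"az": 0},{"gripper": 0.55,"x": 0.0305,"y": 0,"z": 0.039,"ax": 0,"ay": 0,"az": 0},{"gripper": 0.55,"x": 0,"y": 0.04,"z": 0,"ax": 0,"ay": 0,"az": 0},{"gripper": 0.55,"x": 0,"y": 0.02,"z": 0,"ax": 0,"ay": 0,"az": 0},{"gripper": 0.55,"x": 0,"y": 0,"z": 0,"ax": 0,"ay": 0,"az": 0}]'

```text
time_s: 9.2
position: [0.6352, -0.3136, 0.1107]
eef_rot: [-1.574, 0.002, -1.445]
force: [-1.6, -0.1, 0.0]
grip_width: 0.0471
```

Run:
```python
from h import *
W=np.load("top1.npy"); im=cv2.imread("pics/top1.png"); hsv=cv2.cvtColor(im,cv2.COLOR_BGR2HSV)
m=(hsv[...,1]<60)&(hsv[...,2]>120); m[:195]=0; m[220:]=0; m[:,:290]=0; m[:,320:]=0
q=W[m]; print("well",m.sum(),q.mean(0),np.nanmin(q,0),np.nanmax(q,0))
print("red",[ (np.round(W[v,u],3)) for v,u in ((192,427),)])
im,d,S=cloud("side"); cv2.imwrite("pics/side2.png",im)
cv2.imwrite("pics/side2c.png",cv2.resize(im[220:350,290:490],None,fx=4,fy=4))
hsv=cv2.cvtColor(im,cv2.COLOR_BGR2HSV); m=((hsv[...,0]<7)|(hsv[...,0]>174))&(hsv[...,1]>150)&(hsv[...,2]>80)
m[:280]=0;m[340:]=0;m[:,:350]=0;m[:,440:]=0; v,u=np.where(m); print(m.sum(),u.mean(),v.mean(),S[m].mean(0))
```

```text
well 179 [nan nan nan] [ 0.57703574 -0.02379357  0.01138228] [0.61355919 0.012625   0.0354322 ]
red [array([ 0.511, -0.182,  0.633])]
73 392.7808219178082 308.8767123287671 [ 0.63863359 -0.31670796  0.05940706]
```

View pics/side2c.png

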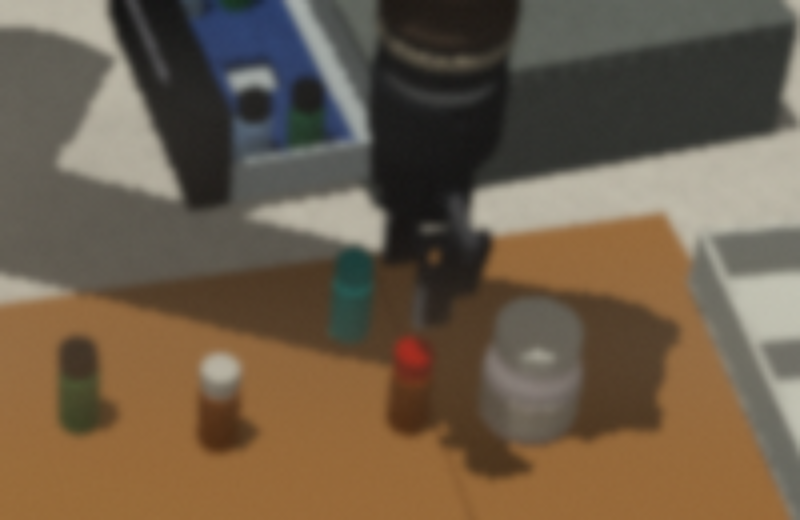

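The red bottle (crop 411,385) is directly under the gripper, and the jar and turquoise bottle are clear. Descending to grip.

Emit:
drive_tool --rows '[{"gripper": 0.55,"x": 0.0027,"y": 0.015,"z": 0.002,"ax": 0,"ay": 0,"az": 0},{"gripper": 0.55,"x": 0,"y": 0.02,"z": 0,"ax": 0,"ay": 0,"az": 0},{"gripper": 0.55,"x": 0,"y": 0.02,"z": 0,"ax": 0,"ay": 0,"az": 0},{"gripper": 0.55,"x": 0,"y": 0.02,"z": 0,"ax": 0,"ay": 0,"az": 0},{"gripper": 0.55,"x": 0,"y": 0.0155,"z": 0,"ax": 0,"ay": 0,"az": 0},{"gripper": 0.55,"x": 0,"y": 0,"z": 0,"ax": 0,"ay": 0,"az": 0}]'

```text
time_s: 10.0
position: [0.6378, -0.3162, 0.0215]
eef_rot: [-1.572, 0.001, -1.445]
force: [0.4, 0.0, 0.1]
grip_width: 0.047
```

Emit:
drive_tool --newtons 25 --rows '[{"gripper": 0.2,"x": 0,"y": 0,"z": 0,"ax": 0,"ay": 0,"az": 0},{"gripper": 0.2,"x": 0,"y": 0,"z": 0,"ax": 0,"ay": 0,"az": 0},{"gripper": 0.2,"x": 0,"y": 0,"z": 0,"ax": 0,"ay": 0,"az": 0},{"gripper": 0.2,"x": 0,"y": 0,"z": 0,"ax": 0,"ay": 0,"az": 0},{"gripper": 0.2,"x": 0,"y": 0,"z": 0,"ax": 0,"ay": 0,"az": 0}]'

```text
time_s: 10.62
position: [0.6391, -0.3168, 0.0237]
eef_rot: [-1.569, -0.001, -1.445]
force: [-0.2, 0.3, 6.3]
grip_width: 0.0249
```

Emit:
drive_tool --rows '[{"gripper": 0.2,"x": 0,"y": -0.01,"z": 0,"ax": 0,"ay": 0,"az": 0},{"gripper": 0.2,"x": 0,"y": -0.03,"z": 0,"ax": 0,"ay": 0,"az": 0},{"gripper": 0.2,"x": 0,"y": -0.04,"z": 0,"ax": 0,"ay": 0,"az": 0},{"gripper": 0.2,"x": 0,"y": -0.05,"z": 0,"ax": 0,"ay": 0,"az": 0},{"gripper": 0.2,"x": 0,"y": -0.02,"z": 0,"ax": 0,"ay": 0,"az": 0},{"gripper": 0.2,"x": 0,"y": 0,"z": 0,"ax": 0,"ay": 0,"az": 0},{"gripper": 0.2,"x": 0,"y": 0,"z": 0,"ax": 0,"ay": 0,"az": 0}]'

```text
time_s: 11.5
position: [0.6378, -0.3162, 0.171]
eef_rot: [-1.573, 0.001, -1.445]
force: [0.1, -0.2, -0.4]
grip_width: 0.0252
```

Run:
```python
from h import *
im,d,S=cloud("side")
hsv=cv2.cvtColor(im,cv2.COLOR_BGR2HSV)
cv2.imwrite("pics/side3c.png",cv2.resize(im[150:350,300:500],None,fx=3,fy=3))
print(bot.get_state()["force"],bot.get_state()["eef_rot"])
```

```text
[-0.40356577 -0.67643086 -1.02333142] [-1.57339638  0.00167247 -1.44491939]
```

View pics/side3c.png

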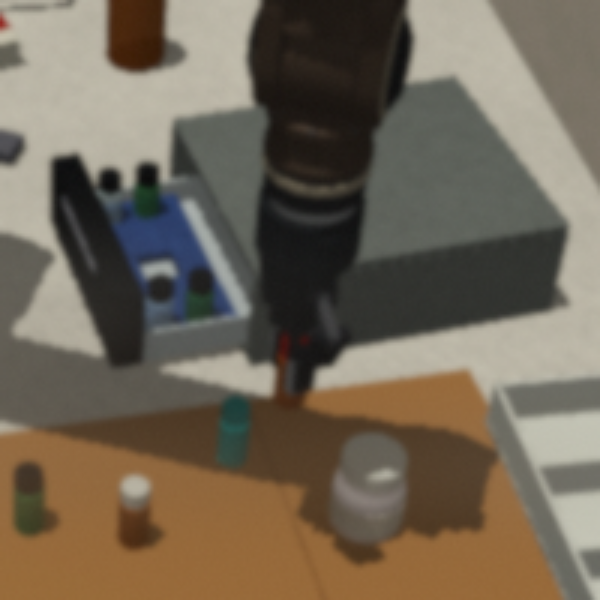

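The bottle is held upright and clear of its neighbours. Carrying it over the well.

Emit:
drive_tool --rows '[{"gripper": 0.2,"x": -0.015,"y": 0,"z": -0.0004,"ax": 0,"ay": 0,"az": 0},{"gripper": 0.2,"x": -0.033,"y": 0,"z": -0.0004,"ax": 0,"ay": 0,"az": 0},{"gripper": 0.2,"x": -0.036,"y": 0,"z": -0.0004,"ax": 0,"ay": 0,"az": 0},{"gripper": 0.2,"x": -0.036,"y": 0,"z": -0.0005,"ax": 0,"ay": 0,"az": 0},{"gripper": 0.2,"x": -0.036,"y": 0,"z": -0.0005,"ax": 0,"ay": 0,"az": 0},{"gripper": 0.2,"x": -0.036,"y": 0,"z": -0.0005,"ax": 0,"ay": 0,"az": 0},{"gripper": 0.2,"x": -0.036,"y": 0,"z": -0.0005,"ax": 0,"ay": 0,"az": 0},{"gripper": 0.2,"x": -0.036,"y": 0,"z": -0.0005,"ax": 0,"ay": 0,"az": 0},{"gripper": 0.2,"x": -0.033,"y": 0,"z": -0.0005,"ax": 0,"ay": 0,"az": 0},{"gripper": 0.2,"x": -0.016,"y": 0,"z": 0,"ax": 0,"ay": 0,"az": 0},{"gripper": 0.2,"x": 0,"y": 0.045,"z": 0,"ax": 0,"ay": 0,"az": 0},{"gripper": 0.2,"x": 0,"y": 0.02,"z": 0,"ax": 0,"ay": 0,"az": 0},{"gripper": 0.2,"x": 0,"y": 0,"z": 0,"ax": 0,"ay": 0,"az": 0},{"gripper": 0.2,"x": 0,"y": 0,"z": 0,"ax": 0,"ay": 0,"az": 0}]'

```text
time_s: 13.3
position: [0.5954, -0.0067, 0.1086]
eef_rot: [-1.57, -0.0, -1.445]
force: [-0.1, 0.9, -0.3]
grip_width: 0.0252
```

Run:
```python
from h import *
im,d,S=cloud("side"); np.save("side4.npy",S); cv2.imwrite("pics/side4.png",im)
cv2.imwrite("pics/side4c.png",cv2.resize(im[160:260,310:440],None,fx=6,fy=6,interpolation=cv2.INTER_CUBIC))
print(bot.get_state()["position"])
# projected pixel of predicted bottle base & well centre
c=bot.calibration("side"); R=Ro.from_euler("xyz",c["rotation"]).as_matrix()
for p in ([.5945,-.0062,.018],[.5945,-.0062,.030]):
    q=R.T@(np.array(p)-c["eye"]); print(q[0]/q[2]*c["fx"]+c["cx"],q[1]/q[2]*c["fy"]+c["cy"])
hsv=cv2.cvtColor(im,cv2.COLOR_BGR2HSV)
m=(hsv[...,0]<16)&(hsv[...,1]>110)&(S[...,2]>.05)&(S[...,2]<.15)&(np.abs(S[...,0]-.59)<.04)&(np.abs(S[...,1])<.05)
q=S[m]; v,u=np.where(m); print(len(q),q.mean(0),q.min(0),q.max(0),u.min(),u.max(),v.min(),v.max())
```

```text
[ 0.59566565 -0.00669203  0.1089157 ]
351.946586794917 241.23089802387338
352.1067584178818 237.98689310375306
45 [ 0.58957538 -0.01630172  0.11284684] [ 0.58260331 -0.02996237  0.08818977] [0.60406856 0.00341643 0.14985963] 349 357 204 224
```

View pics/side4c.png

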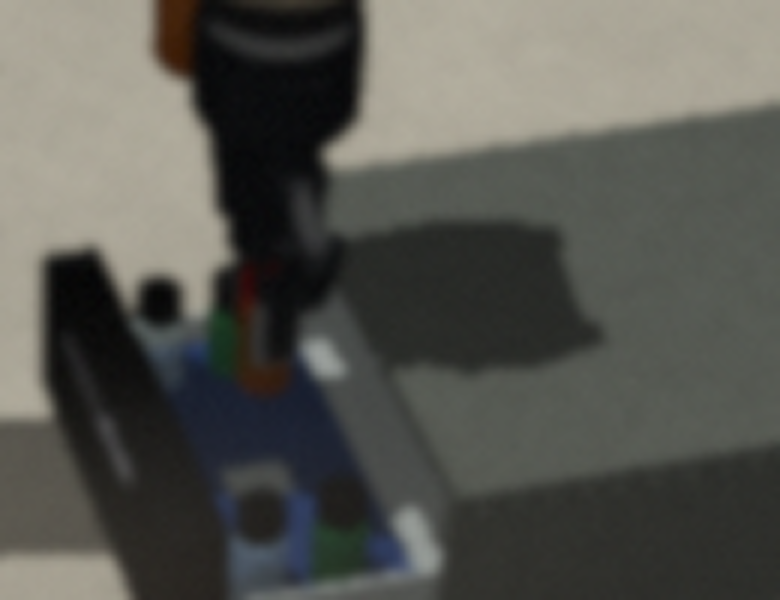

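Run:
```python
from h import *
c=bot.calibration("side"); R=Ro.from_euler("xyz",c["rotation"]).as_matrix()
def pr(p):
    q=R.T@(np.array(p)-c["eye"]); return np.round([q[0]/q[2]*c["fx"]+c["cx"],q[1]/q[2]*c["fy"]+c["cy"]],1)
for z in (.08,.085,.09): print("bottle base pred",z,pr([.5956,-.0067,z]))
print(pr([.5956+.013*.9,-.0067,.085])-pr([.5956-.013*.9,-.0067,.085]))
ex=np.array([.992,.1253]);ey=np.array([-.1253,.992]);w=np.array([.5945,-.0062])
for z in(.018,.03):
  for a,b in((-1,-1),(-1,1),(1,1),(1,-1)): p=w+.017*(a*ex+b*ey); print(z,a,b,pr([*p,z]), 6*(pr([*p,z])-[310,160]))
# top camera well rim corners vs picture
c=bot.calibration("top"); R=Ro.from_euler("xyz",c["rotation"]).as_matrix()
im=cv2.imread("pics/top1.png"); C=cv2.resize(im[180:235,265:345],None,fx=9,fy=9,interpolation=cv2.INTER_CUBIC)
for z,col in((.03,(0,0,255)),(.018,(0,255,0))):
    P=np.array([pr([*(w+.017*(a*ex+b*ey)),z]) for a,b in((-1,-1),(-1,1),(1,1),(1,-1))])
    cv2.polylines(C,[np.int32((P-[265,180]+.5)*9)],True,col,1)
cv2.imwrite("pics/well.png",C)
```

```text
bottle base pred 0.08 [353.2 224.2]
bottle base pred 0.085 [353.3 222.8]
bottle base pred 0.09 [353.4 221.4]
[ 8.3 -0.6]
0.018 -1 -1 [348. 246.] [228. 516.]
0.018 -1 1 [344.5 238.5] [207. 471.]
0.018 1 1 [355.9 236.6] [275.4 459.6]
0.018 1 -1 [359.5 244. ] [297. 504.]
0.03 -1 -1 [348.1 242.7] [228.6 496.2]
0.03 -1 1 [344.6 235.2] [207.6 451.2]
0.03 1 1 [356.  233.3] [276.  439.8]
0.03 1 -1 [359.7 240.8] [298.2 484.8]
```

View pics/well.png

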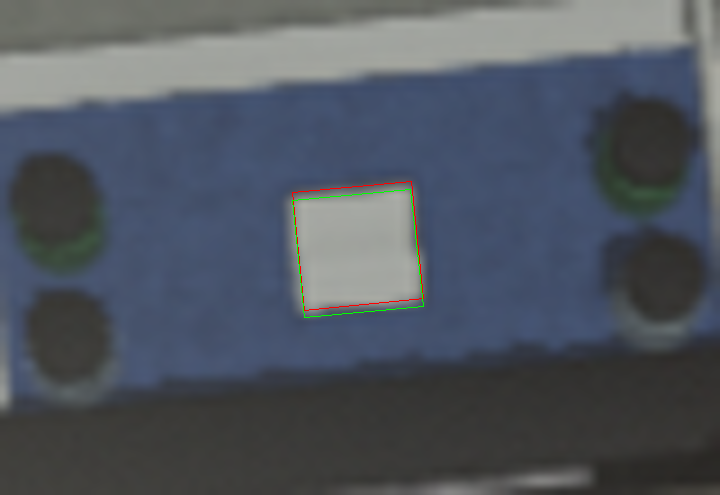

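Run:
```python
from h import *
im=cv2.imread("pics/side4.png"); hsv=cv2.cvtColor(im,cv2.COLOR_BGR2HSV)
print("sat rows well"); 
for v in range(234,247): print(v,hsv[v,340:364,1].tolist())
print("bottle hue/red-blue")
for v in range(214,229): print(v,(im[v,344:364,2].astype(int)-im[v,344:364,0]).tolist())
```

```text
sat rows well
234 [9, 29, 61, 81, 90, 90, 92, 87, 95, 94, 90, 97, 95, 95, 102, 95, 97, 102, 103, 95, 94, 92, 101, 101]
235 [8, 15, 51, 72, 82, 83, 87, 87, 85, 82, 85, 93, 87, 83, 78, 78, 80, 90, 90, 97, 94, 92, 94, 94]
236 [24, 0, 34, 70, 82, 80, 80, 77, 78, 72, 74, 66, 60, 58, 54, 53, 54, 67, 82, 85, 94, 88, 85, 90]
237 [24, 8, 15, 53, 73, 78, 72, 55, 46, 43, 39, 29, 24, 23, 23, 23, 24, 40, 54, 80, 92, 88, 88, 90]
238 [22, 15, 0, 45, 60, 69, 50, 37, 23, 19, 15, 11, 10, 4, 10, 10, 7, 20, 36, 71, 90, 88, 83, 85]
239 [28, 29, 8, 27, 51, 65, 54, 24, 7, 10, 7, 10, 10, 7, 10, 7, 7, 11, 34, 64, 82, 82, 80, 67]
240 [30, 29, 21, 7, 31, 57, 50, 31, 7, 10, 10, 10, 11, 11, 11, 7, 7, 18, 31, 61, 77, 80, 74, 46]
241 [21, 21, 22, 14, 13, 53, 64, 51, 25, 4, 8, 12, 4, 9, 9, 9, 12, 25, 50, 76, 92, 85, 65, 27]
242 [27, 28, 28, 28, 7, 56, 84, 77, 52, 16, 5, 21, 18, 18, 18, 11, 14, 56, 82, 99, 111, 111, 83, 34]
243 [28, 34, 34, 28, 7, 47, 89, 101, 80, 52, 6, 26, 21, 21, 28, 21, 12, 72, 103, 117, 120, 117, 98, 49]
244 [28, 34, 21, 34, 13, 29, 85, 99, 95, 66, 13, 28, 36, 38, 29, 22, 19, 79, 111, 121, 126,
[... 891 characters left out ...]
 -19, -12, -6, -3]
222 [-22, -20, -15, -13, -3, 13, 28, 35, 36, 34, 33, 33, 30, 21, 3, -15, -20, -16, -9, -4]
223 [-21, -21, -19, -19, -11, 5, 24, 34, 36, 38, 37, 34, 30, 18, 0, -16, -21, -19, -13, -6]
224 [-22, -22, -21, -19, -17, -6, 9, 24, 29, 31, 30, 28, 22, 8, -8, -18, -22, -22, -18, -11]
225 [-22, -22, -23, -22, -21, -16, -7, 5, 12, 16, 16, 15, 6, -5, -15, -20, -23, -21, -20, -14]
226 [-21, -21, -22, -22, -22, -20, -19, -12, -8, -3, -3, -6, -11, -17, -21, -22, -21, -22, -22, -18]
227 [-21, -20, -22, -22, -22, -23, -22, -21, -19, -17, -16, -17, -20, -21, -21, -21, -21, -20, -21, -18]
228 [-20, -21, -21, -20, -21, -20, -23, -22, -21, -20, -20, -19, -21, -20, -20, -21, -20, -19, -19, -20]
```

Overlay and side view agree: the well is at (0.5945, -0.0062) within about 1 mm, and the bottle axis coincides with the TCP. Lowering.

Emit:
drive_tool --rows '[{"gripper": 0.2,"x": -0.0006,"y": 0.015,"z": -0.001,"ax": 0,"ay": 0,"az": 0},{"gripper": 0.2,"x": 0,"y": 0.018,"z": 0,"ax": 0,"ay": 0,"az": 0},{"gripper": 0.2,"x": 0,"y": 0.012,"z": 0,"ax": 0,"ay": 0,"az": 0},{"gripper": 0.2,"x": 0,"y": 0.008,"z": 0,"ax": 0,"ay": 0,"az": 0},{"gripper": 0.2,"x": 0,"y": 0.006,"z": 0,"ax": 0,"ay": 0,"az": 0},{"gripper": 0.2,"x": 0,"y": 0.003,"z": 0,"ax": 0,"ay": 0,"az": 0},{"gripper": 0.2,"x": 0,"y": 0,"z": 0,"ax": 0,"ay": 0,"az": 0}]'

```text
time_s: 14.22
position: [0.594, -0.006, 0.0458]
eef_rot: [-1.571, -0.0, -1.445]
force: [0.1, -0.4, 0.2]
grip_width: 0.0249
```

Emit:
drive_tool --rows '[{"gripper": 0.2,"x": 0,"y": 0.0015,"z": 0,"ax": 0,"ay": 0,"az": 0},{"gripper": 0.2,"x": 0,"y": 0.0015,"z": 0,"ax": 0,"ay": 0,"az": 0},{"gripper": 0.2,"x": 0,"y": 0,"z": 0,"ax": 0,"ay": 0,"az": 0}]'

```text
time_s: 14.6
position: [0.5939, -0.006, 0.0427]
eef_rot: [-1.571, 0.0, -1.445]
force: [-0.2, 0.1, -0.6]
grip_width: 0.0252
```

Emit:
drive_tool --rows '[{"gripper": 0.2,"x": 0,"y": 0.001,"z": 0,"ax": 0,"ay": 0,"az": 0},{"gripper": 0.2,"x": 0,"y": 0.001,"z": 0,"ax": 0,"ay": 0,"az": 0},{"gripper": 0.2,"x": 0,"y": 0,"z": 0,"ax": 0,"ay": 0,"az": 0}]'

```text
time_s: 14.98
position: [0.5942, -0.006, 0.0417]
eef_rot: [-1.57, -0.0, -1.445]
force: [-0.6, 0.6, 5.0]
grip_width: 0.0251
```

The base met the floor at exactly the expected height (TCP 0.0417). Releasing, then rising.

Emit:
drive_tool --rows '[{"gripper": 0.4,"x": 0,"y": 0,"z": 0,"ax": 0,"ay": 0,"az": 0},{"gripper": 0.5,"x": 0,"y": 0,"z": 0,"ax": 0,"ay": 0,"az": 0},{"gripper": 0.55,"x": 0,"y": 0,"z": 0,"ax": 0,"ay": 0,"az": 0},{"gripper": 0.55,"x": 0,"y": 0,"z": 0,"ax": 0,"ay": 0,"az": 0},{"gripper": 0.55,"x": 0,"y": -0.015,"z": 0,"ax": 0,"ay": 0,"az": 0},{"gripper": 0.55,"x": 0,"y": -0.03,"z": 0,"ax": 0,"ay": 0,"az": 0},{"gripper": 0.55,"x": 0,"y": -0.05,"z": 0,"ax": 0,"ay": 0,"az": 0},{"gripper": 0.55,"x": 0,"y": -0.05,"z": 0,"ax": 0,"ay": 0,"az": 0},{"gripper": 0,"x": 0,"y": 0,"z": -0.05,"ax": 0,"ay": 0,"az": 0},{"gripper": 0,"x": 0,"y": 0,"z": -0.06,"ax": 0,"ay": 0,"az": 0},{"gripper": 0,"x": 0,"y": 0,"z": -0.05,"ax": 0,"ay": 0,"az": 0},{"gripper": 0,"x": 0,"y": 0,"z": 0,"ax": 0,"ay": 0,"az": 0}]'

```text
time_s: 16.48
position: [0.4324, -0.0263, 0.1873]
eef_rot: [-1.569, -0.0, -1.446]
force: [0.0, -0.2, 0.7]
grip_width: 0.0002
```

Run:
```python
from h import *
A,_,W=cloud("top"); B,_,S=cloud("side")
C=np.hstack([cv2.resize(A[150:240,240:360],(480,360)),cv2.resize(B[170:270,310:390],(288,360))]); cv2.imwrite("pics/placed.png",C)
hsv=cv2.cvtColor(A,cv2.COLOR_BGR2HSV); m=((hsv[...,0]<8)|(hsv[...,0]>172))&(hsv[...,1]>120)&(np.abs(W[...,0]-.594)<.04)&(np.abs(W[...,1])<.05)
q=W[m]; print(m.sum(),q.mean(0),np.nanmin(q,0),np.nanmax(q,0))
P=W.reshape(-1,3); s=P[:,:2]@[.992,.1253]; t=P[:,:2]@[-.1253,.992]
k=(P[:,2]>.02)&(P[:,2]<.08)&(s>.45)&(s<.55)&(abs(t+.081)<.09); print("face s",np.percentile(s[k],[5,50]))
```

```text
63 [ 0.59200413 -0.00684012  0.08254696] [ 0.58024929 -0.01482926  0.06678089] [0.60276502 0.00258686 0.08896963]
face s [0.5103296  0.51090379]
```

View pics/placed.png

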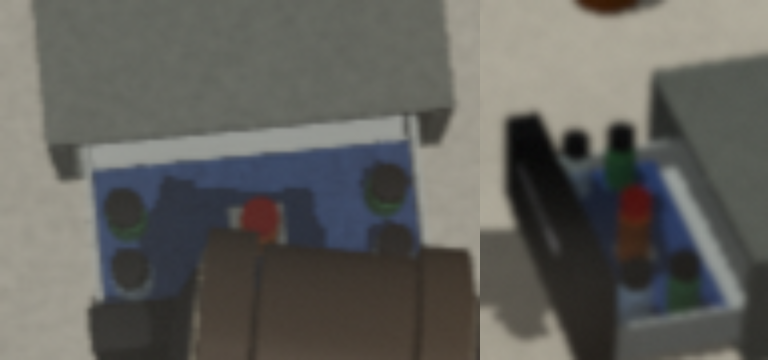

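The bottle stands upright in the well, with its cap at (260,215) in the picture and its top at z ≈ 0.082. Now pressing the drawer shut slowly.

Emit:
drive_tool --rows '[{"gripper": 0,"x": 0,"y": 0.03,"z": 0,"ax": 0,"ay": 0,"az": 0},{"gripper": 0,"x": 0,"y": 0.05,"z": 0,"ax": 0,"ay": 0,"az": 0},{"gripper": 0,"x": 0,"y": 0.04,"z": 0.01,"ax": 0,"ay": 0,"az": 0},{"gripper": 0,"x": 0,"y": 0.0145,"z": 0.02,"ax": 0,"ay": 0,"az": 0},{"gripper": 0,"x": 0,"y": 0,"z": 0.02,"ax": 0,"ay": 0,"az": 0},{"gripper": 0,"x": 0,"y": 0,"z": 0.012,"ax": 0,"ay": 0,"az": 0},{"gripper": 0,"x": 0,"y": 0,"z": 0.004,"ax": 0,"ay": 0,"az": 0},{"gripper": 0,"x": 0,"y": 0,"z": 0.002,"ax": 0,"ay": 0,"az": 0},{"gripper": 0,"x": 0,"y": 0,"z": 0.002,"ax": 0,"ay": 0,"az": 0},{"gripper": 0,"x": 0,"y": 0,"z": 0.002,"ax": 0,"ay": 0,"az": 0},{"gripper": 0,"x": 0,"y": 0,"z": 0.002,"ax": 0,"ay": 0,"az": 0}]'

```text
time_s: 17.95
position: [0.5075, -0.017, 0.0513]
eef_rot: [-1.572, -0.0, -1.445]
force: [-5.6, 0.0, 4.4]
grip_width: -0.0003
```

Emit:
drive_tool --rows '[{"gripper": 0,"x": 0,"y": 0,"z": 0.002,"ax": 0,"ay": 0,"az": 0},{"gripper": 0,"x": 0,"y": 0,"z": 0.002,"ax": 0,"ay": 0,"az": 0},{"gripper": 0,"x": 0,"y": 0,"z": 0.002,"ax": 0,"ay": 0,"az": 0}]'

```text
time_s: 18.32
position: [0.5133, -0.0163, 0.0513]
eef_rot: [-1.573, -0.0, -1.445]
force: [-5.4, -0.1, 4.3]
grip_width: 0.0
```

Emit:
drive_tool --rows '[{"gripper": 0,"x": 0,"y": -0.0005,"z": 0.003,"ax": 0,"ay": 0,"az": 0},{"gripper": 0,"x": 0,"y": -0.0005,"z": 0.0035,"ax": 0,"ay": 0,"az": 0},{"gripper": 0,"x": 0,"y": 0,"z": 0.004,"ax": 0,"ay": 0,"az": 0},{"gripper": 0,"x": 0,"y": 0,"z": 0.004,"ax": 0,"ay": 0,"az": 0},{"gripper": 0,"x": 0,"y": 0,"z": 0.004,"ax": 0,"ay": 0,"az": 0},{"gripper": 0,"x": 0,"y": 0,"z": 0.004,"ax": 0,"ay": 0,"az": 0},{"gripper": 0,"x": 0,"y": 0,"z": 0.004,"ax": 0,"ay": 0,"az": 0},{"gripper": 0,"x": 0,"y": 0,"z": 0.004,"ax": 0,"ay": 0,"az": 0},{"gripper": 0,"x": 0,"y": 0,"z": 0.004,"ax": 0,"ay": 0,"az": 0},{"gripper": 0,"x": 0,"y": 0,"z": 0.004,"ax": 0,"ay": 0,"az": 0}]'

```text
time_s: 19.58
position: [0.5505, -0.0116, 0.0514]
eef_rot: [-1.575, -0.0, -1.445]
force: [-6.5, -0.9, 0.9]
grip_width: -0.0002
```

Emit:
drive_tool --rows '[{"gripper": 0,"x": 0,"y": 0,"z": 0.004,"ax": 0,"ay": 0,"az": 0},{"gripper": 0,"x": 0,"y": 0,"z": 0.004,"ax": 0,"ay": 0,"az": 0},{"gripper": 0,"x": 0,"y": 0,"z": 0.004,"ax": 0,"ay": 0,"az": 0},{"gripper": 0,"x": 0,"y": 0,"z": 0.004,"ax": 0,"ay": 0,"az": 0},{"gripper": 0,"x": 0,"y": 0,"z": 0.004,"ax": 0,"ay": 0,"az": 0},{"gripper": 0,"x": 0,"y": 0,"z": 0.004,"ax": 0,"ay": 0,"az": 0},{"gripper": 0,"x": 0,"y": 0,"z": 0.004,"ax": 0,"ay": 0,"az": 0},{"gripper": 0,"x": 0,"y": 0,"z": 0.003,"ax": 0,"ay": 0,"az": 0},{"gripper": 0,"x": 0,"y": 0,"z": 0.003,"ax": 0,"ay": 0,"az": 0}]'

```text
time_s: 20.7
position: [0.584, -0.0074, 0.0515]
eef_rot: [-1.576, -0.0, -1.445]
force: [-7.5, -1.8, 1.7]
grip_width: -0.0002
```

Emit:
drive_tool --rows '[{"gripper": 0,"x": 0,"y": 0,"z": 0.003,"ax": 0,"ay": 0,"az": 0},{"gripper": 0,"x": 0,"y": 0,"z": 0.003,"ax": 0,"ay": 0,"az": 0},{"gripper": 0,"x": 0,"y": -0.0003,"z": 0.003,"ax": 0,"ay": 0,"az": 0},{"gripper": 0,"x": 0,"y": 0,"z": 0.003,"ax": 0,"ay": 0,"az": 0},{"gripper": 0,"x": 0,"y": 0,"z": 0.003,"ax": 0,"ay": 0,"az": 0},{"gripper": 0,"x": 0,"y": 0,"z": 0.002,"ax": 0,"ay": 0,"az": 0},{"gripper": 0,"x": 0,"y": 0,"z": 0.0015,"ax": 0,"ay": 0,"az": 0},{"gripper": 0,"x": 0,"y": 0,"z": 0.001,"ax": 0,"ay": 0,"az": 0}]'

```text
time_s: 21.7
position: [0.6031, -0.0049, 0.0515]
eef_rot: [-1.576, 0.0, -1.445]
force: [-7.5, -1.6, -0.1]
grip_width: 0.0001
```

Emit:
drive_tool --rows '[{"gripper": 0,"x": 0,"y": -0.0002,"z": 0.001,"ax": 0,"ay": 0,"az": 0},{"gripper": 0,"x": 0,"y": 0,"z": 0.001,"ax": 0,"ay": 0,"az": 0},{"gripper": 0,"x": 0,"y": 0,"z": 0.001,"ax": 0,"ay": 0,"az": 0}]'

```text
time_s: 22.08
position: [0.6059, -0.0046, 0.0515]
eef_rot: [-1.577, 0.0, -1.445]
force: [-8.0, -1.4, 0.5]
grip_width: -0.0002
```

Emit:
drive_tool --rows '[{"gripper": 0,"x": 0,"y": 0,"z": 0.0015,"ax": 0,"ay": 0,"az": 0},{"gripper": 0,"x": 0,"y": 0,"z": 0.0015,"ax": 0,"ay": 0,"az": 0},{"gripper": 0,"x": 0,"y": 0,"z": 0.001,"ax": 0,"ay": 0,"az": 0},{"gripper": 0,"x": 0,"y": 0,"z": 0.001,"ax": 0,"ay": 0,"az": 0}]'

```text
time_s: 22.58
position: [0.6106, -0.004, 0.0515]
eef_rot: [-1.577, 0.0, -1.445]
force: [-8.6, -2.3, 1.2]
grip_width: -0.0003
```

Emit:
drive_tool --rows '[{"gripper": 0,"x": 0,"y": 0,"z": 0.001,"ax": 0,"ay": 0,"az": 0},{"gripper": 0,"x": 0,"y": 0,"z": 0.001,"ax": 0,"ay": 0,"az": 0}]'

```text
time_s: 22.82
position: [0.6122, -0.0037, 0.0515]
eef_rot: [-1.578, 0.0, -1.445]
force: [-11.8, -3.0, 2.8]
grip_width: 0.0001
```

Emit:
drive_tool --rows '[{"gripper": 0,"x": 0,"y": 0,"z": 0.0008,"ax": 0,"ay": 0,"az": 0},{"gripper": 0,"x": 0,"y": -0.0002,"z": 0.0006,"ax": 0,"ay": 0,"az": 0}]'

```text
time_s: 23.08
position: [0.6127, -0.0037, 0.0515]
eef_rot: [-1.579, -0.0, -1.445]
force: [-12.8, -2.4, 3.0]
grip_width: -0.0001
```

Emit:
drive_tool --rows '[{"gripper": 0,"x": 0,"y": 0,"z": 0.0008,"ax": 0,"ay": 0,"az": 0},{"gripper": 0,"x": 0,"y": -0.0002,"z": 0.0006,"ax": 0,"ay": 0,"az": 0}]'

```text
time_s: 23.32
position: [0.6132, -0.0036, 0.0515]
eef_rot: [-1.581, 0.0, -1.446]
force: [-16.2, -2.2, 3.5]
grip_width: 0.0001
```

At the stop again (16 N). Easing off gently.

Emit:
drive_tool --rows '[{"gripper": 0,"x": 0,"y": 0,"z": -0.004,"ax": 0,"ay": 0,"az": 0},{"gripper": 0,"x": 0,"y": 0,"z": -0.005,"ax": 0,"ay": 0,"az": 0},{"gripper": 0,"x": 0,"y": 0,"z": -0.005,"ax": 0,"ay": 0,"az": 0},{"gripper": 0,"x": 0,"y": 0,"z": -0.005,"ax": 0,"ay": 0,"az": 0},{"gripper": 0,"x": 0,"y": 0,"z": -0.01,"ax": 0,"ay": 0,"az": 0},{"gripper": 0,"x": 0,"y": 0,"z": -0.03,"ax": 0,"ay": 0,"az": 0},{"gripper": 0,"x": 0,"y": 0,"z": -0.05,"ax": 0,"ay": 0,"az": 0},{"gripper": 0,"x": 0,"y": 0,"z": -0.05,"ax": 0,"ay": 0,"az": 0},{"gripper": 0,"x": 0,"y": -0.05,"z": -0.03,"ax": 0,"ay": 0,"az": 0},{"gripper": 0,"x": 0,"y": 0,"z": 0,"ax": 0,"ay": 0,"az": 0},{"gripper": 0,"x": 0,"y": 0,"z": 0,"ax": 0,"ay": 0,"az": 0},{"gripper": 0,"x": 0,"y": 0,"z": 0,"ax": 0,"ay": 0,"az": 0},{"gripper": 0,"x": 0,"y": 0,"z": 0,"ax": 0,"ay": 0,"az": 0}]'

```text
time_s: 24.95
position: [0.431, -0.0265, 0.1022]
eef_rot: [-1.572, 0.0, -1.445]
force: [-0.1, 0.0, -0.4]
grip_width: 0.0001
```

Run:
```python
from h import *
A,_,W=cloud("top"); B,_,S=cloud("side")
C=np.hstack([cv2.resize(A[120:300,220:460],(400,300)),cv2.resize(B[150:350,290:490],(300,300))]); cv2.imwrite("pics/end.png",C)
for Q in (W,S):
    P=Q.reshape(-1,3); s=P[:,:2]@[.992,.1253]; t=P[:,:2]@[-.1253,.992]
    k=(P[:,2]>.02)&(P[:,2]<.085)&(s>.5)&(s<.64)&(abs(t+.081)<.09); print("face s",np.percentile(s[k],[5,50]),k.sum())
```

```text
face s [0.60226568 0.6040759 ] 327
face s [0.6025134 0.6043883] 380
```

View pics/end.png

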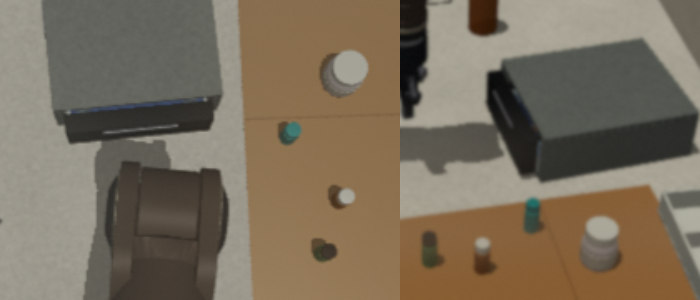

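The drawer is shut, with its face at s = 0.604 m as at the start. The white- and black-capped look-alikes, the turquoise bottle and the jar are in place.

```bash
python3 -c "
from station import bot
print(bot.hand_in())"
```

```text
the job is handed in; nothing more can be done
None
```

The job is done and handed in at about 25 s of the 72 s allowed; no verdict is reported.

- **Opening:** I pressed the drawer to its stop, about 14 mm past latched at roughly 17 N along the press. It then sprang about 94 mm out.
- **Bottle:** The red-capped bottle went into the well and was released. Its base met the floor at the expected height, and the pictures showed it upright, with its axis about 2 mm from the well's centre.
- **Closing:** I pressed the drawer shut to the same stop at about 16 N and eased off. The highest reading at any point was about 17 N, against the 22 N limit. Force was only read at the end of each move.

**Last checks:** Both cameras put the drawer face within about 1 mm of its starting latched position. It stayed there more than 1 s after I let go, with the arm clear. The jar, the white- and black-capped bottles and the turquoise look-alike stood in place in the last picture.

**Not checked:** After closing, the bottle is hidden inside the unit, so I could not see it again. I did not re-measure the large bottle, slide box, brush or dish, but the arm did not go near them.

No check failed or disagreed. I viewed 10 pictures.

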